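# Fill the shop's display trays

### The arm

A 7-joint arm with a two-finger parallel gripper is mounted at the origin on the work surface. World frame = base frame: x ahead of the robot, y to its left, z up, the work surface at z = 0. Lengths are in mm, angles in rad, forces in N, time in s.
With the tool pointing down it reaches from about 425 to 825 mm from the base axis. Payload 3.6 kg.
Tool frame: the origin (TCP) lies at the very end of the fingers, on their centre line; the grasp point (between the pads) lies 19 mm behind it; y points along the fingers, x is the direction in which the jaws open and shut, and the axes are right-handed (so a half turn about y gives the same grasp; the last joint's range is limited). The gripper opens to 93 mm and grips with 3 to 60 N. Pads are 15 mm wide; open, the fingers measure 128 mm over their backs; the gripper's body (75 mm by 188 mm) begins 65 mm behind the grasp point.
Start: joints at [-1.204, 0.615, -0.013, 1.423, 0.008, 1.103, -0.04], TCP at [249.368, 600.23, 197.44] pointing down, gripper open.
Joint ranges: [-3.12, 3.12], [-0.3, 2.06], [-1.34, 1.32], [0.26, 2.42], [-1.36, 4.5], [0.01, 1.98], [-2.84, 2.84]. Speed limits (rad/s): [2.79, 2.79, 3.14, 3.14, 3.14, 3.14, 3.14].

### API

Orientations are given as a rotation vector (axis times angle).
In Python, from cell import r, solver, status, camera, camera_info gives the robot as it stands. Calls block until the motion is done:
- r.move_to(position, orientation): joint-space move of the TCP to a pose.
- r.line_to(position, orientation=None, vel=150, force_limit=None): straight line of the TCP; orientation=None keeps the orientation; vel is the mean speed in mm/s. With force_limit (N) it stops when the force on the tool has changed by that much, and returns True; else False.
- r.goto_joints(angles): joint-space move.
- r.gripper_to(opening): finger opening in mm; the grip force is fixed at half the most; returns when the fingers have stopped.
- r.hold(seconds).
- solver.solve_ik(position, orientation): joint angles nearest the present ones, or None.
- status.get_obs(): the state.
- camera(name): name is "scene" or "side" or "wrist"; returns the picture (400x640x3 uint8, red, green, blue); there is no depth.
- camera_info(name): a dict with "fx", "fy", "cx", "cy" (pixels), "k1" (the pictures are not rectified: a ray, as slopes to the right and down, at radius r is drawn at 1 + k1 r^2 times it, then the intrinsics apply), "view" (4x4, takes a point from world to camera coordinates). Camera axes: x right, y up, looking along -z (the intrinsics and any distortion apply to the point x, -y, -z); pixel columns grow to the right and rows downward; lengths in mm; the calibration is good to about 2 mm. A picture is of the moment at which its call begins: read the wrist's pose just before it. camera_info takes no time and is no camera call; for the wrist camera it gives the pose at the moment of the call.
A pose or a line that the arm cannot do raises r.Unreachable and nothing moves.
- r.job_done(): hands the job in, once; it reports no verdict.
The state is a dict: "t": time; "q": joint angles; "joint_vel": joint speeds; "tau": joint torques, N m; "tcp_pos": TCP position; "orientation": TCP orientation; "contact_force": force on the tool from outside, world axes, zero at the start; "ft_torque": the same for the moment, N m; "width": finger opening in mm.
Only numpy, scipy, OpenCV 4.12 (cv2) and the standard library are available. Lean on these libraries where they do the work, as an engineer would, in place of code of your own. Each camera call takes 0.05 s, during which the arm holds its last target.

### The job

The counter display is being set up on the stockroom bench: put the slim bottle, the wide jar, the square carton and the long carton each into the black tray whose recess has its outline, and leave every one standing upright, base flat on the recess floor. Set them down gently, without dropping or knocking any over, and leave the tape roll and the stapler where they are.

Things in the scene. Friction and masses are not known exactly. Their poses are not given: they have to be found in the camera images.
- slim_bottle: Slim round bottle of white plastic with a narrower black cap, 34 in diameter, 80 tall in all: straight white body up to 54, tapering shoulder to 62, cap 22 in diameter on top. Stands on the bench at the start, loose, 60 to 190 g. Origin: centre of its underside; z up along its height. (All in mm.)
- wide_jar: Wide, low round jar, 56 in diameter and 50 tall with straight sides: white body up to 34, black lid of the same width above. Stands on the bench at the start, loose, 60 to 190 g. Origin: centre of its underside; z up along its height. (All in mm.)
- square_carton: Stiff white carton with a black band round it, 46 x 46 and 70 tall, flat straight sides. Stands on the bench at the start, loose, 60 to 190 g. Origin: centre of its underside; z up along its height. x and y square to its sides. (All in mm.)
- long_carton: Stiff white oblong carton with a black band round it, 80 (its x) x 34 (its y) and 46 tall, flat straight sides. Stands on the bench at the start, loose, 60 to 190 g. Origin: centre of its underside; z up along its height. (All in mm.)
- tray_small_round: Black plastic display tray, fixed to the bench, 124 (its x) x 90 (its y) x 12 high, with a pale card-lined recess 8 deep in its middle: a round hole 48 in diameter, for the slim bottle. Origin: centre of its underside on the bench; the recess is centred on it, its floor 4 above the bench, the rim 12 above. x along the tray's long side, z up. (All in mm.)
- tray_large_round: Black plastic display tray, fixed to the bench, 124 (its x) x 90 (its y) x 12 high, with a pale card-lined recess 8 deep in its middle: a round hole 70 in diameter, for the wide jar. Origin: centre of its underside on the bench; the recess is centred on it, its floor 4 above the bench, the rim 12 above. x along the tray's long side, z up. (All in mm.)
- tray_square: Black plastic display tray, fixed to the bench, 124 (its x) x 90 (its y) x 12 high, with a pale card-lined recess 8 deep in its middle: a square hole 60 x 60, sides parallel to the tray's, for the square carton. Origin: centre of its underside on the bench; the recess is centred on it, its floor 4 above the bench, the rim 12 above. x along the tray's long side, z up. (All in mm.)
- tray_oblong: Black plastic display tray, fixed to the bench, 124 (its x) x 90 (its y) x 12 high, with a pale card-lined recess 8 deep in its middle: an oblong hole 94 (x) x 48 (y), for the long carton. Origin: centre of its underside on the bench; the recess is centred on it, its floor 4 above the bench, the rim 12 above. x along the tray's long side, z up. (All in mm.)
- tape_roll: Bystander, to be left alone: a roll of packing tape lying flat on the bench, 67 in diameter, 24 high. Origin: centre of its underside, z up. (All in mm.)
- stapler: Bystander, to be left alone: a black stapler on the bench, 105 (its x) x 30 x 47 high. Origin: centre of its underside, z up. (All in mm.)
Things that resemble listed ones, but are neither listed nor needed, are in the scene too. Leave any green or red look-alike of the square_carton alone. Leave any green or red look-alike of the long_carton alone.

How it is judged (in metres and radians):
At the end, for the whole second after the job is handed in: Each product stands in its own tray's recess: base within 12 mm of the tray's centre and flat on the recess floor (origin 1 to 7 mm above the tray's underside), upright within 0.09 rad, at rest (under 0.02 m/s) and released (horizontal distance between slim_bottle and tray_small_round below 0.012 m and z of slim_bottle in the frame of tray_small_round between 0.001 and 0.007 m and angle between each of slim_bottle, wide_jar, square_carton, long_carton's own z axis and vertical below 0.09 rad and linear speed of each of slim_bottle, wide_jar, square_carton, long_carton below 0.02 m/s and contact force between the fingers and slim_bottle below 0.05 N and horizontal distance between wide_jar and tray_large_round below 0.012 m and z of wide_jar in the frame of tray_large_round between 0.001 and 0.007 m and contact force between the fingers and wide_jar below 0.05 N and horizontal distance between square_carton and tray_square below 0.012 m and z of square_carton in the frame of tray_square between 0.001 and 0.007 m and contact force between the fingers and square_carton below 0.05 N and horizontal distance between long_carton and tray_oblong below 0.012 m and z of long_carton in the frame of tray_oblong between 0.001 and 0.007 m and contact force between the fingers and long_carton below 0.05 N); the robot touches nothing.
It fails at once if the slim bottle is dropped, thrown or knocked over (moves faster than 0.6 m/s, or leans more than 45 degrees, while not held) (contact force between the fingers and slim_bottle below 0.05 N and (linear speed of slim_bottle above 0.6 m/s or angle between slim_bottle's own z axis and vertical above 0.79 rad)).
It fails at once if the wide jar is dropped, thrown or knocked over (moves faster than 0.6 m/s, or leans more than 45 degrees, while not held) (contact force between the fingers and wide_jar below 0.05 N and (linear speed of wide_jar above 0.6 m/s or angle between wide_jar's own z axis and vertical above 0.79 rad)).
It fails at once if the square carton is dropped, thrown or knocked over (moves faster than 0.6 m/s, or leans more than 45 degrees, while not held) (contact force between the fingers and square_carton below 0.05 N and (linear speed of square_carton above 0.6 m/s or angle between square_carton's own z axis and vertical above 0.79 rad)).
It fails at once if the long carton is dropped, thrown or knocked over (moves faster than 0.6 m/s, or leans more than 45 degrees, while not held) (contact force between the fingers and long_carton below 0.05 N and (linear speed of long_carton above 0.6 m/s or angle between long_carton's own z axis and vertical above 0.79 rad)).
It fails at once if the tape roll or the stapler is shifted by more than 25 mm (distance of any of tape_roll, stapler from where it was at the start of the episode above 0.025 m).
It also fails if it takes over 109 s, if anything falls off the work surface, if the arm or the gripper's body presses on something with over 40 N, if the wrist force passes 120 N, or if a joint passes its speed limit or range.

## Working session

There is one attempt and no reset: what is moved stays moved. The work goes in short steps, each a Python script; the robot and the scene stay as the last script left them, time stands still between calls to the robot, and variables do not carry over. Pictures are saved under pics/ and viewed, and the job is handed in when it is done.

```bash
ls; mkdir -p pics
python3 - <<'E'
from cell import r, solver, status, camera, camera_info
import cv2
o=status.get_obs(); print(o['t'],o['tcp_pos'],o['orientation'],o['width'])
for n in ['scene','side','wrist']:
    i=camera_info(n); print(n,i)
    cv2.imwrite(f'pics/{n}0.png',camera(n)[:,:,::-1])
E
```

```text
pics
0.0 [249.09935462 599.47612048 196.29041582] [-1.37160736 -0.912937    0.91633446] 92.65850689308529
scene {'fx': 421.06286490886794, 'fy': 421.06286490886794, 'cx': 319.1304231319292, 'cy': 201.82590270759724, 'k1': -0.07795749569425398, 'view': array([[-6.19481796e-01,  7.84687786e-01,  2.25251723e-02,
         3.35448362e+02],
       [-4.08501204e-01, -3.46733906e-01,  8.44335458e-01,
         1.94635064e+02],
       [ 6.70349962e-01,  5.13848886e-01,  5.35341248e-01,
        -1.33808837e+03],
       [ 0.00000000e+00,  0.00000000e+00,  0.00000000e+00,
         1.00000000e+00]])}
side {'fx': 467.87619083337063, 'fy': 467.87619083337063, 'cx': 318.93145718366736, 'cy': 202.91336270844982, 'k1': -0.05785997365457637, 'view': array([[ 8.02086293e-01, -5.97127668e-01,  9.80445864e-03,
        -4.21512978e+02],
       [ 3.31821882e-01,  4.59246384e-01,  8.24006673e-01,
        -1.98352706e+02],
       [-4.96539845e-01, -6.57671124e-01,  5.66495256e-01,
        -7.43940802e+02],
       [ 0.00000000e+00,  0.00000000e+00,  0.00000000e+00,
         1.00000000e+00]])}
wrist {'fx': 317.3896233277837, 'fy': 317.3896233277837, 'cx': 317.08646665698564, 'cy': 202.07766365863185, 'k1': 0.006497412988600224, 'view': array([[ 3.83161059e-01,  9.23677578e-01, -2.70827126e-03,
        -6.48985295e+02],
       [-8.97160451e-01,  3.71460436e-01, -2.38998472e-01,
         2.90453984e+01],
       [-2.19751514e-01,  9.40046614e-02,  9.71016167e-01,
        -3.89146020e+02],
       [ 0.00000000e+00,  0.00000000e+00,  0.00000000e+00,
         1.00000000e+00]])}
```

View pics/scene0.png

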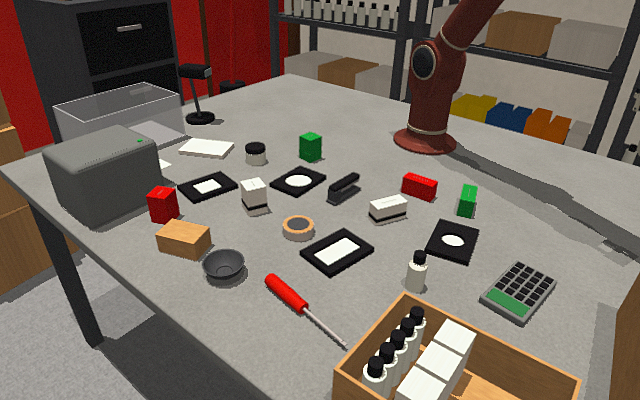

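View pics/side0.png

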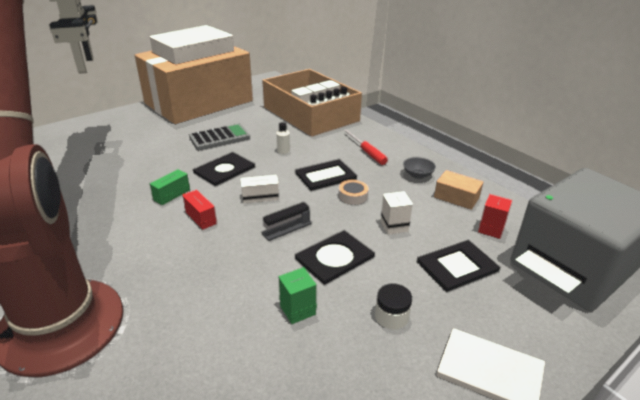

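View pics/wrist0.png

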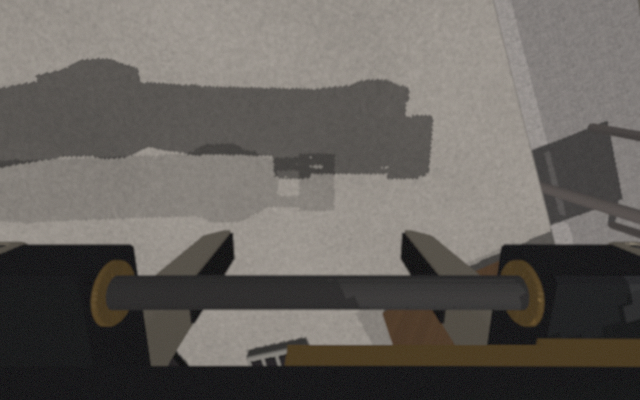

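```bash
cat > h.py <<'E'
import numpy as np, cv2
from scipy.spatial.transform import Rotation as R
def ray(info,px):
    px=np.atleast_2d(np.asarray(px,float))
    K=np.array([[info['fx'],0,info['cx']],[0,info['fy'],info['cy']],[0,0,1]])
    n=cv2.undistortPoints(px.reshape(-1,1,2),K,np.array([info['k1'],0,0,0.])).reshape(-1,2)
    V=np.array(info['view']); d=np.c_[n[:,0],-n[:,1],-np.ones(len(n))]@V[:3,:3]
    c=-V[:3,:3].T@V[:3,3]
    return c,d
def cast(info,px,z):
    c,d=ray(info,px); t=(z-c[2])/d[:,2]; return c+t[:,None]*d
def proj(info,P):
    P=np.atleast_2d(np.asarray(P,float)); V=np.array(info['view'])
    p=P@V[:3,:3].T+V[:3,3]; n=np.c_[p[:,0]/-p[:,2],-p[:,1]/-p[:,2]]
    r2=(n**2).sum(1,keepdims=True); n=n*(1+info['k1']*r2)
    return n*[info['fx'],info['fy']]+[info['cx'],info['cy']]
def blob(mask,seed):
    n,l,s,c=cv2.connectedComponentsWithStats(mask.astype(np.uint8),connectivity=4)
    x,y=seed; k=l[y,x]
    if k==0:
        ys,xs=np.nonzero(l); i=np.argmin((xs-x)**2+(ys-y)**2); k=l[ys[i],xs[i]]
    return (l==k).astype(np.uint8)
def contour(m):
    cs,_=cv2.findContours(m,cv2.RETR_EXTERNAL,cv2.CHAIN_APPROX_NONE)
    return max(cs,key=len).reshape(-1,2)
def rect(P): # min area rect in world xy: centre, (long,short), angle of long side
    (cx,cy),(w,h),a=cv2.minAreaRect(P[:,:2].astype(np.float32)); a=np.radians(a)
    if w<h: w,h=h,w; a+=np.pi/2
    return np.array([cx,cy]),(w,h),(a+np.pi/2)%np.pi-np.pi/2
E
cat > a.py <<'E'
from h import *
from cell import camera,camera_info
seeds={'scene':dict(small=(452,241),large=(298,180),square=(207,187),oblong=(337,250)),
'side':dict(small=(224,168),large=(335,256),square=(459,265),oblong=(325,174))}
for v in seeds:
    im=camera(v); info=camera_info(v); g=im.min(2).astype(int); 
    for k,s in seeds[v].items():
        print(v,k,'val',im[s[1],s[0]],end=' ')
        m=blob(g>150,s); P=cast(info,contour(m),12); c,wh,a=rect(P); print('rec',c.round(1),np.round(wh,1),round(a,3),'mean',cast(info,contour(m),12).mean(0)[:2].round(1),end=' | ')
        mb=blob((im.max(2)<70),(s[0]+{'scene':0,'side':0}[v],s[1])); c,wh,a=rect(cast(info,contour(mb),8)); print('out',c.round(1),np.round(wh,1),round(a,3))
E
python3 a.py
python3 - <<'E'
import cv2
a=cv2.imread('pics/scene0.png')[120:310,140:500]
cv2.imwrite('pics/sc_c.png',cv2.resize(a,(800,422),interpolation=cv2.INTER_CUBIC))
a=cv2.imread('pics/side0.png')[110:340,150:520]
cv2.imwrite('pics/si_c.png',cv2.resize(a,(800,497),interpolation=cv2.INTER_CUBIC))
E
```

```text
scene small val [247 249 239] rec [453.6 287.7] [42.3 34.5] -0.879 mean [453.4 288.2] | out [470.7 283.5] [179.5 105.3] 0.187
scene large val [247 248 237] rec [ 470.1 -125.8] [66.7 52.2] -0.864 mean [ 470.9 -125.2] | out [ 467.2 -127.9] [135.6 100.8] 0.028
scene square val [247 249 239] rec [ 639.9 -279.7] [55.4 49.4] -0.208 mean [ 640.4 -280.2] | out [ 637.1 -282.2] [129.4 107.6] -0.198
scene oblong val [247 249 238] rec [636.8 120.2] [87.9 42.9] -0.176 mean [637.5 120.2] | out [634.  118.9] [132.   99.1] -0.18
side small val [245 246 243] rec [443.2 278.9] [44.1 34. ] -0.627 mean [443.2 279.3] | out [445.2 283. ] [127.6  98.4] 0.18
side large val [245 246 243] rec [ 460.  -135.5] [68.  59.8] -0.629 mean [ 460.4 -135.4] | out [ 463.  -133.2] [128.1  94.3] 0.033
side square val [245 246 243] rec [ 630.  -289.1] [56. 55.] 1.374 mean [ 629.3 -289.3] | out [ 632.9 -287.6] [130.1  94.3] -0.186
side oblong val [245 246 244] rec [626.9 111.3] [89.3 41.1] -0.183 mean [627.2 111.1] | out [629.6 114. ] [126.9  97.4] -0.18
```

View pics/sc_c.png

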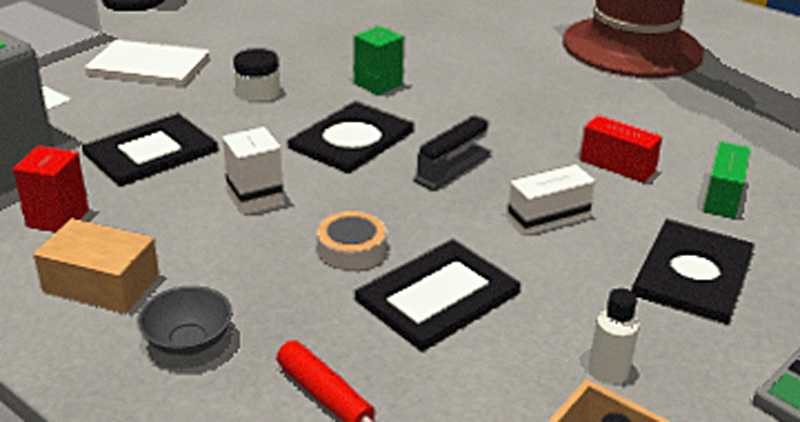

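View pics/si_c.png

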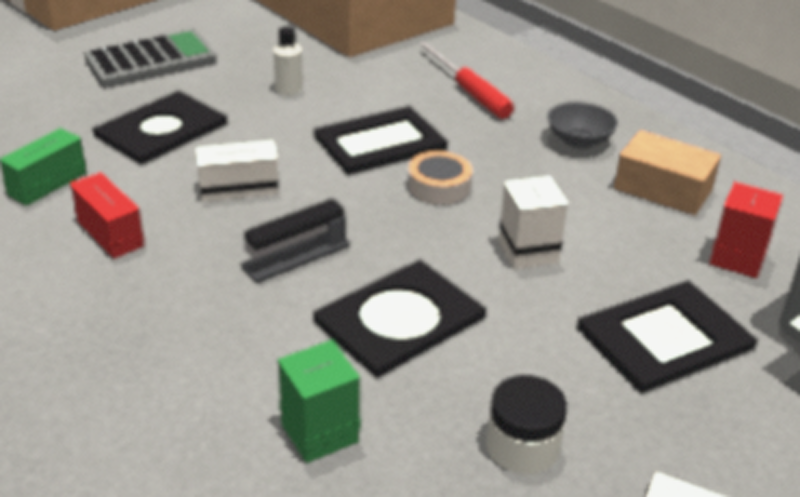

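Run:
```python
from h import *
from cell import camera,camera_info,status,solver
S=dict(bottle=((419,254),(283,126),80),sq=((254,186),(397,199),70),long=((388,203),(260,181),46),jar=((256,147),(394,295),50))
A,B=camera_info('scene'),camera_info('side')
for k,(a,b,z) in S.items(): print(k,cast(A,a,z)[0].round(),cast(B,b,z)[0].round())
for n,a,b,z in (('tape',(298,226),(353,189),24),('gsq',(311,140),(296,280),70),('rl',(420,182),(200,200),46),('gl',(467,195),(170,180),46),('stap',(343,185),(288,215),25)): print(n,cast(A,a,z)[0].round(),cast(B,b,z)[0].round())
o=status.get_obs(); w=camera_info('wrist'); V=w['view']; c=-V[:3,:3].T@V[:3,3]
M=R.from_rotvec(o['orientation']).as_matrix(); print('tool',M.round(3)); print('cam in tool',M.T@(c-o['tcp_pos']), 'cam axis',M.T@-V[2,:3])
for yaw in np.arange(-3,3.2,.5):
    M=R.from_euler('z',yaw).as_matrix()@np.array([[1,0,0],[0,0,1],[0,-1,0]]).T  # placeholder
    pass
# down: tool y=-z. base: x=(c,s,0), y=(0,0,-1), z = x cross y
for P in ([450,285],[465,-130],[635,-285],[632,117],[480,150]):
  for yaw in np.arange(-3,3.2,.75):
    x=np.array([np.cos(yaw),np.sin(yaw),0]);y=np.array([0,0,-1.]);M=np.c_[x,y,np.cross(x,y)]
    q=solver.solve_ik(np.r_[P,200.],R.from_matrix(M).as_rotvec()); print(P,round(yaw,2),None if q is None else np.round(q,2))
```

```text
bottle [623. 285.  80.] [612. 269.  80.]
sq [ 632. -115.   70.] [ 624. -127.   70.]
long [465. 133.  46.] [456. 124.  46.]
jar [ 457. -290.   50.] [ 449. -301.   50.]
tape [636.  17.  24.] [624.   6.  24.]
gsq [ 356. -177.   70.] [ 332. -199.   70.]
rl [331. 145.  46.] [318. 133.  46.]
gl [314. 258.  46.] [297. 245.  46.]
stap [435. -10.  25.] [451.   7.  25.]
tool [[ 0.384 -0.    -0.923]
 [ 0.923 -0.001  0.384]
 [-0.001 -1.     0.   ]]
cam in tool [   0.31815079 -186.59564213   65.15109368] cam axis [-3.40763350e-04  9.71020720e-01 -2.38995075e-01]
[450, 285] -3.0 [-0.24  0.48 -0.55  1.75  0.29  1.    2.39]
[450, 285] -2.25 [-1.27  0.66  1.14  1.78 -0.66  1.14 -2.17]
[450, 285] -1.5 [-1.07  0.51  0.71  1.77 -0.38  1.   -1.71]
[450, 285] -0.75 [-0.95  0.47  0.51  1.77 -0.27  0.97 -1.08]
[450, 285] 0.0 [-0.82  0.44  0.31  1.77 -0.16  0.96 -0.44]
[450, 285] 0.75 [-0.69  0.43  0.12  1.76 -0.06  0.95  0.21]
[450, 285] 1.5 [-0.56  0.43 -0.06  1.76  0.03  0.95  0.86]
[450, 285] 2.25 [-0.42  0.44 -0.26  1.75  0.14  0.96  1.51]
[450, 285] 3.0 [-0.29  0.46 -0.47  1.75  0.24  0.98  2.15]
[465,
[... 1468 characters left out ...]
-0.23  0.6   0.02  1.44 -0.01  1.1   1.3 ]
[632, 117] 2.25 [-0.09  0.61 -0.21  1.44  0.14  1.11  1.92]
[632, 117] 3.0 [ 0.02  0.63 -0.42  1.43  0.27  1.13  2.56]
[480, 150] -3.0 [-0.    0.42 -0.49  1.83  0.24  0.95  2.69]
[480, 150] -2.25 [-1.05  0.61  1.14  1.86 -0.62  1.09 -1.92]
[480, 150] -1.5 [-0.84  0.46  0.72  1.85 -0.36  0.97 -1.45]
[480, 150] -0.75 [-0.72  0.42  0.54  1.85 -0.26  0.94 -0.81]
[480, 150] 0.0 [-0.61  0.4   0.37  1.85 -0.18  0.93 -0.16]
[480, 150] 0.75 [-0.48  0.39  0.19  1.84 -0.09  0.92  0.5 ]
[480, 150] 1.5 [-0.36  0.38  0.02  1.84 -0.01  0.92  1.16]
[480, 150] 2.25 [-0.2   0.39 -0.2   1.83  0.1   0.93  1.8 ]
[480, 150] 3.0 [-0.06  0.41 -0.41  1.83  0.2   0.94  2.45]
```

```bash
cat >> h.py <<'E'
def down(yaw):
    x=np.array([np.cos(yaw),np.sin(yaw),0]);y=np.array([0,0,-1.]);return R.from_matrix(np.c_[x,y,np.cross(x,y)]).as_rotvec()
E
python3 - <<'E'
from h import *
from cell import *
import pickle
r.move_to([620,200,300],down(1.57))
i=camera_info('wrist'); im=camera('wrist'); pickle.dump((i,im),open('A.pkl','wb')); cv2.imwrite('pics/wA.png',im[:,:,::-1]); o=status.get_obs(); print(o['t'],o['tcp_pos'],o['contact_force'])
for n,p in dict(long=[460,128,46],bottle=[617,277,80],small=[447,284,4],obl=[632,115,4]).items(): print(n,proj(i,p)[0].round())
E
```

```text
2.3 [619.29968059 201.71004547 299.7177787 ] [0.04564477 0.13436763 0.32626928]
long [259.  48.]
bottle [375. 174.]
small [376.  45.]
obl [260. 176.]
```

View pics/wA.png

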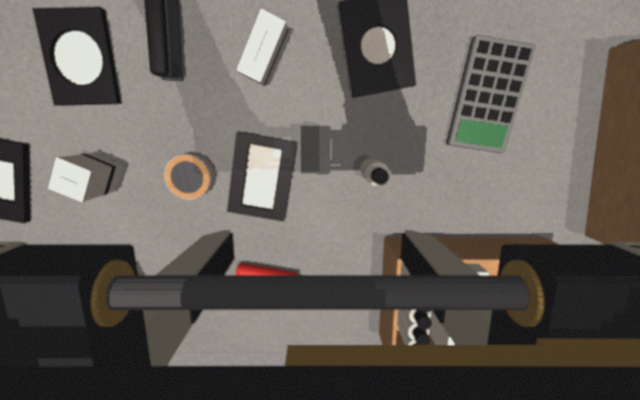

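```bash
cat > m.py <<'E'
from h import *
import pickle,sys
def top(i,im,seed,z,lo=None,hi=None):
    g=im.max(2).astype(int)
    m=blob((g>lo) if lo else (g<hi),seed); c=contour(m); P=cast(i,c,z)
    return rect(P),P[:,:2].min(0)/2+P[:,:2].max(0)/2,c
if __name__=='__main__':
    i,im=pickle.load(open('A.pkl','rb'))
    for n,s,z,lo,hi in (('long',(262,46),46,215,None),('cap',(379,177),80,None,45),('small_out',(355,80),10,None,62),('small_floor',(378,45),4,115,None),('obl_out',(238,205),10,None,62),('obl_floor',(262,190),4,130,None),('large',(79,57),4,200,None),('large_out',(45,30),10,None,62),('sq',(72,178),70,215,None)):
        print(n,im[s[1],s[0]],end=' '); a,b,c=top(i,im,s,z,lo,hi); print(a[0].round(1),np.round(a[1],1),round(a[2],3),'px',c.min(0),c.max(0))
E
python3 m.py
```

```text
long [223 227 218] [457.5 128.9] [77.9 31.9] -0.454 px [238  10] [283  80]
cap [35 35 36] [618.5 281.8] [18.4 16.9] -1.569 px [372 169] [386 182]
small_out [36 33 35] [447.9 283.6] [124.6  90.8] 0.186 px [338   0] [414  97]
small_floor [154 143 132] [446.7 287.1] [46.  44.9] -1.534 px [362  27] [395  62]
obl_out [60 57 57] [671.5 110.4] [85.  41.4] 1.384 px [229 186] [284 218]
obl_floor [227 230 222] [633. 116.] [94.3 48.8] -0.178 px [243 144] [281 208]
large [226 229 220] [ 464.6 -133.3] [64.6 63.9] -0.852 px [55 32] [101  83]
large_out [39 35 36] [ 465.6 -128.6] [122.2  95.5] 0.031 px [34  8] [120 104]
sq [227 230 223] [ 626.5 -126.5] [44.1 43.7] 1.152 px [ 49 159] [ 89 200]
```

```bash
cat > act.py <<'E'
from h import *
from cell import *
def st(t):
    o=status.get_obs(); print(t,round(o['t'],1),o['tcp_pos'].round(1),'F',o['contact_force'].round(1),'w',round(o['width'],1)); return o
def pick(xy,yaw,h,wid,opening=92):
    r.gripper_to(opening)
    r.move_to([*xy,h+110],down(yaw)); 
    if r.line_to([*xy,h],vel=110,force_limit=8): st('CONTACT on descent'); return False
    st('at'); r.gripper_to(max(wid-12,0)); o=st('gripped')
    if abs(o['width']-wid)>5: print('WIDTH?'); return False
    r.line_to([*xy,h+130],vel=120); o=st('lifted'); return abs(o['width']-wid)<5
def place(xy,yaw,h,open_to):
    r.move_to([*xy,h+134],down(yaw)); r.line_to([*xy,h+24],vel=130); r.hold(.2); st('above')
    hit=r.line_to([*xy,h+2],vel=25,force_limit=5); st(f'down hit={hit}')
    r.gripper_to(open_to); r.hold(.2); st('released'); r.line_to([*xy,h+130],vel=120)
E
python3 - <<'E'
from act import *
ok=pick([457.8,128.9],-0.454+np.pi/2,16,34,70); print(ok)
cv2.imwrite('pics/g1.png',camera('scene')[:,:,::-1])
cv2.imwrite('pics/g1w.png',camera('wrist')[:,:,::-1])
E
```

```text
at 5.0 [458.4 129.1  16.5] F [-0.3  0.2 -0.5] w 70.3
gripped 5.7 [457.8 128.9  16.1] F [-0.4  0.9  1.9] w 33.4
lifted 6.9 [457.2 128.7 145.4] F [ 0.6 -0.5 -0.1] w 33.8
True
```

View pics/g1.png

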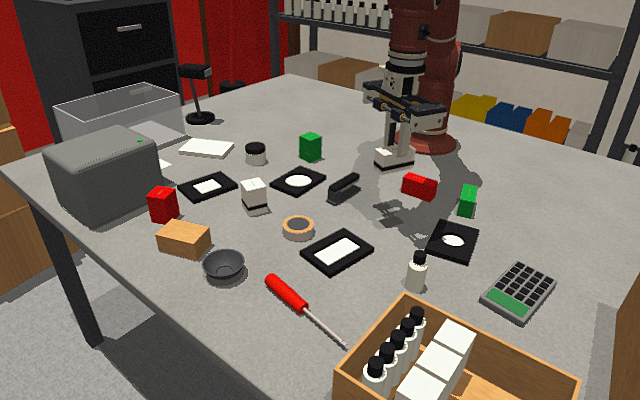

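View pics/g1w.png

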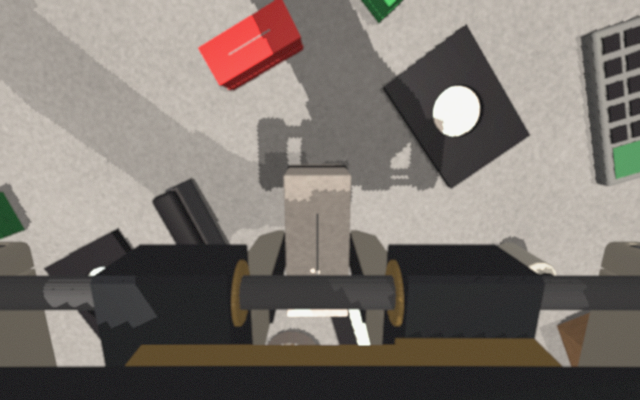

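The long carton is held level, between the fingers (wrist picture, top from about (318,170) to (318,312)). Placing it next.

Run:
```python
from act import *
i=camera_info('wrist'); print('carton ends',cast(i,[[318,172],[318,312]],175).round(1))
place([632.5,115.5],-0.178+np.pi/2,20,60)
cv2.imwrite('pics/p1.png',camera('scene')[:,:,::-1])
r.move_to([690,270,230],down(1.57)); r.hold(.2)
import pickle; i=camera_info('wrist'); im=camera('wrist'); pickle.dump((i,im),open('B.pkl','wb')); cv2.imwrite('pics/wB.png',im[:,:,::-1]); st('view')
```

```text
carton ends [[419.9 147.8 175. ]
 [490.3 113.6 175. ]]
above 9.0 [633.1 115.6  44.9] F [-0.2 -0.1 -2. ] w 33.4
down hit=False 10.0 [632.7 115.5  22.2] F [-0.1  0.1 -0. ] w 33.6
released 10.8 [632.5 115.5  22. ] F [ 0.5  0.2 -0.3] w 60.0
view 13.1 [690.1 267.7 229.5] F [0.6 0.5 0.9] w 60.4
```

View pics/p1.png

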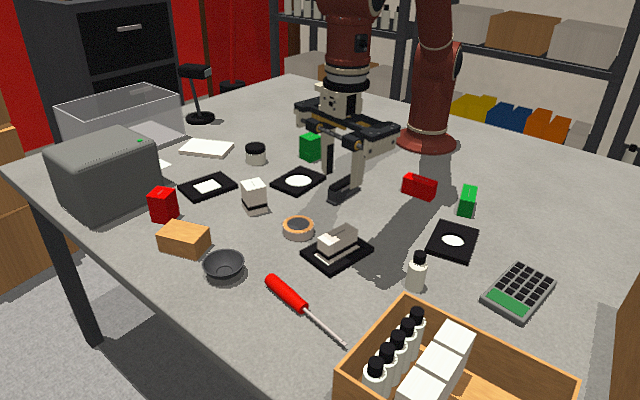

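View pics/wB.png

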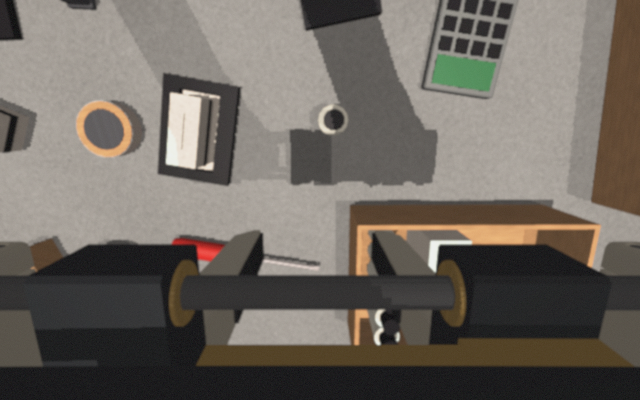

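```bash
sed -i 's/h+2\],vel=25,force_limit=5/h-0.5],vel=25,force_limit=5/' act.py
python3 - <<'E'
from h import *; import pickle
from m import top
i,im=pickle.load(open('B.pkl','rb'))
for n,s,z,lo,hi in (('long',(182,120),50,195,None),('cap',(335,118),80,None,45)):
    print(im[s[1],s[0]]); a,b,c=top(i,im,s,z,lo,hi); print(n,a[0].round(1),np.round(a[1],1),round(a[2],3),'px',c.min(0),c.max(0))
# cap circle
print(im[105:135,332].max(1), im[118,315:355].max(1))
cv2.imwrite('pics/bc.png',cv2.resize(im[60:200,140:400,::-1],(780,420),interpolation=cv2.INTER_CUBIC))
E
```

```text
[224 215 198]
long [630.1 117.8] [84.4 36.6] -0.179 px [166  90] [204 168]
[41 39 40]
cap [619.5 287.6] [16.4  9.6] 0.178 px [332 111] [342 127]
[196 199 195 170 127  76  46  45  42  41  40  44  52  64  63  62  58  55
  64  73  73  75  74  81 125 179 211 205 173 133] [145 147 157 183 209 218 217 210 174 118  80  79  76  79  75  76  71  64
  49  40  41  42  41  39  41  41  41  46  69 113 143 150 136 115  99  97
  97  97  95  97]
```

View pics/bc.png

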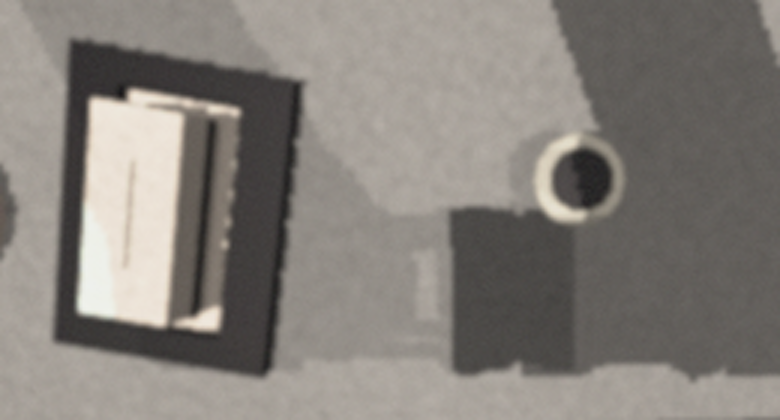

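Run:
```python
from act import *; import pickle
i,im=pickle.load(open('B.pkl','rb'))
b=cast(i,[[334,119]],80)[0]; rim=cast(i,[[178+ -178+ (140+580/3),60+178/3]],54)[0]; print(b.round(1),rim.round(1), cast(i,[[325,119],[343,119]],80).round(1))
p=b[:2]
ok=pick(p,1.2,18,34,70)
print(ok)
cv2.imwrite('pics/g2.png',np.hstack([camera('scene')[120:360,200:540,::-1],camera('side')[40:280,100:440,::-1]]))
```

```text
[619.9 284.3  80. ] [619.8 284.9  54. ] [[619.8 275.1  80. ]
 [619.9 293.6  80. ]]
at 15.3 [620.6 284.7  18.9] F [0.1 0.  0.1] w 69.8
gripped 15.9 [619.9 284.3  18.1] F [-0.2 -0.5  0.8] w 33.2
lifted 17.2 [619.1 284.  146.9] F [ 0.5 -0.1 -1.3] w 33.4
True
```

View pics/g2.png

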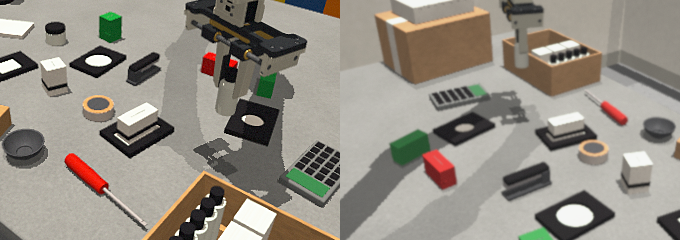

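Run:
```python
from act import *; import pickle
place([447.5,283.8],1.2,22,60)
r.gripper_to(92)
a=camera('scene'); b=camera('side')
cv2.imwrite('pics/p2.png',np.hstack([cv2.resize(a[190:310,380:520,::-1],None,fx=2.8,fy=2.8),cv2.resize(b[90:210,160:300,::-1],None,fx=2.8,fy=2.8)]))
r.move_to([620,-205,300],down(1.57)); r.hold(.2)
i=camera_info('wrist'); im=camera('wrist'); pickle.dump((i,im),open('C.pkl','wb')); cv2.imwrite('pics/wC.png',im[:,:,::-1]); st('view')
cv2.imwrite('pics/p2s.png',camera('scene')[:,:,::-1])
```

```text
above 19.2 [448.  284.1  46.8] F [ 0.3 -0.6 -0.1] w 33.5
down hit=True 20.1 [447.3 283.6  21.9] F [-0.5  0.1  4.8] w 33.1
released 21.0 [446.4 283.   21.1] F [ 0.2  0.3 -0.7] w 59.8
view 25.2 [ 620.2 -204.1  299.9] F [-0.   0.7  0.4] w 91.9
```

View pics/p2.png

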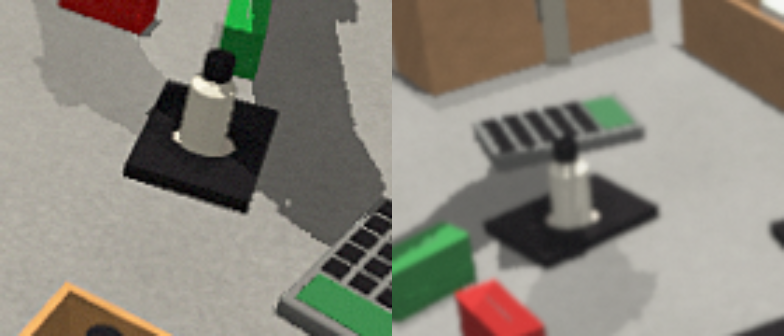

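View pics/wC.png

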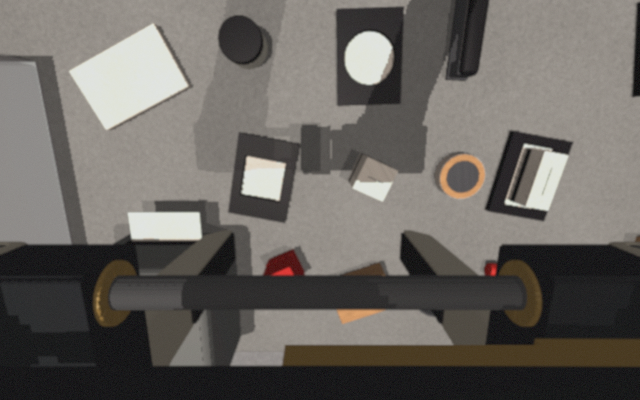

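The bottle stands upright, centred in its round recess. The wrist view shows the jar lid (241,40), round tray (369,58), square tray (264,178) and the half-shadowed square carton (372,177).

Run:
```python
from h import *; import pickle
from m import top
i,im=pickle.load(open('C.pkl','rb'))
for n,s,z,lo,hi in (('lid',(241,40),50,None,45),('large',(369,58),4,115,None),('large_out',(345,15),10,None,62),('square',(264,178),4,130,None),('sq_out',(240,200),10,None,62)):
    print(im[s[1],s[0]],end=' '); a,b,c=top(i,im,s,z,lo,hi); print(n,a[0].round(1),np.round(a[1],1),round(a[2],3),'bb',b.round(1),'px',c.min(0),c.max(0))
cv2.imwrite('pics/cc.png',cv2.resize(im[0:220,200:420,::-1],(600,600),interpolation=cv2.INTER_CUBIC))
c=im[140:210,335:405,::-1]; cv2.imwrite('pics/cs.png',cv2.resize(c,(560,560),interpolation=cv2.INTER_CUBIC))
```

```text
[52 49 48] lid [ 438.1 -297.5] [0. 0.] 0.0 bb [ 438.1 -297.5] px [242  27] [242  27]
[225 228 220] large [ 464.9 -132.5] [68.9 67.6] 0.001 bb [ 464.9 -132.5] px [344  31] [392  84]
[52 49 51] large_out [ 466.1 -131. ] [123.2  88.7] 0.039 bb [ 465.6 -131.2] px [337   8] [402 104]
[226 229 219] square [ 636.1 -287. ] [60.7 60.3] 1.381 bb [ 636.3 -287.2] px [241 156] [285 200]
[60 58 56] sq_out [ 670.  -289.9] [85.1 62.9] 1.212 bb [ 663.4 -295.6] px [230 172] [286 220]
```

View pics/cs.png

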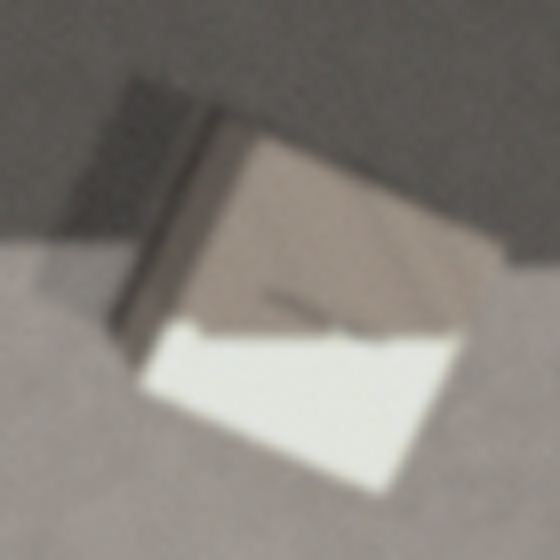

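View pics/cc.png

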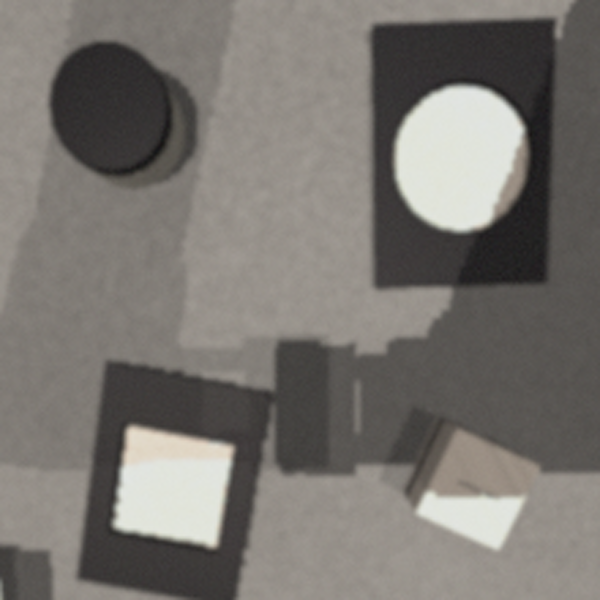

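```bash
cat > m2.py <<'E'
from act import *; import pickle
from m import top
i,im=pickle.load(open('C.pkl','rb'))
cs=np.array([[258,132],[505,243],[383,495],[140,385]])/8-.44+[335,140]
P=cast(i,cs,70); sqc=rect(P); print('sq',sqc, P.mean(0).round(1))
a,b,c=top(i,im,(241,40),50,None,64); print('lid',a,b,c.min(0),c.max(0)); print(cast(i,[[240.2,39.4]],50))
E
python3 m2.py
```

```text
sq (array([ 626.0112915 , -127.25372314]), (46.6661376953125, 45.59162902832031), np.float64(-0.40592806809758386)) [ 625.8 -127.3   70. ]
lid (array([ 453.24276733, -300.25015259]), (54.97946548461914, 53.92170715332031), np.float64(-0.04107672981143651)) [ 453.3719421  -300.07268552] [219  16] [262  64]
[[ 452.22274552 -300.58088577   50.        ]]
```

Run:
```python
from act import *
ok=pick([626,-127.2],1.165,20,46,80); print(ok)
if ok:
    cv2.imwrite('pics/g3.png',np.hstack([camera('scene')[60:300,140:480,::-1],camera('side')[90:330,300:640,::-1]]))
    place([635.5,-286.5],1.381,24,70)
    r.hold(.1)
    cv2.imwrite('pics/p3.png',np.hstack([camera('scene')[60:300,140:480,::-1],camera('side')[90:330,300:640,::-1]]))
```

```text
at 27.7 [ 626.7 -127.4   20.9] F [-0.4 -0.3  0.3] w 80.1
gripped 28.3 [ 626.  -127.2   20.1] F [-0.1  0.5  1.2] w 45.9
lifted 29.6 [ 625.3 -127.   149. ] F [0.8 0.5 0.2] w 46.1
True
above 31.5 [ 636.1 -286.8   49.1] F [-0.7 -0.2 -0.1] w 46.1
down hit=True 32.4 [ 635.2 -286.3   24.1] F [0.3 0.5 5.1] w 45.8
released 33.3 [ 634.1 -285.8   22.7] F [ 0.3 -0.6 -0.6] w 70.0
```

View pics/p3.png

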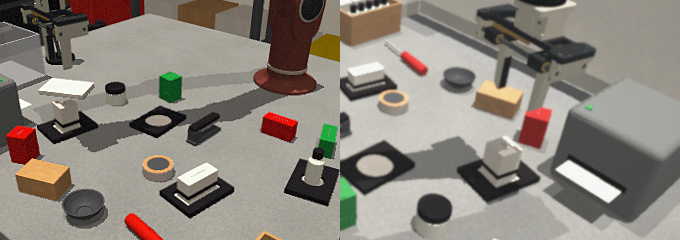

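View pics/g3.png

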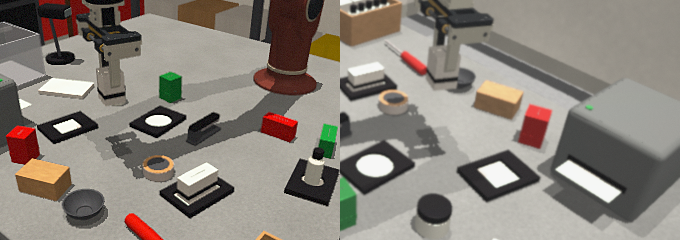

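Run:
```python
from act import *
import pickle
ok=pick([453,-300.3],0.9,16,56,92); print(ok)
if ok:
    place([465.2,-132],0.9,20,84)
    r.hold(.1)
    r.move_to([600,-205,320],down(1.57)); r.hold(.2)
    i=camera_info('wrist'); im=camera('wrist'); pickle.dump((i,im),open('D.pkl','wb')); cv2.imwrite('pics/wD.png',im[:,:,::-1])
    cv2.imwrite('pics/p4.png',np.hstack([camera('scene')[60:300,140:480,::-1],camera('side')[90:330,300:640,::-1]])); st('end')
    cv2.imwrite('pics/p4b.png',camera('side')[:,:,::-1])
```

```text
at 37.2 [ 453.5 -300.7   16.6] F [ 0.1  0.2 -0.1] w 92.1
gripped 37.9 [ 452.8 -300.7   16.1] F [-1.3 -0.1  1.2] w 55.4
lifted 39.1 [ 452.5 -299.9  145.2] F [ 0.6  0.2 -2.4] w 55.4
True
above 41.0 [ 465.7 -132.2   44.7] F [-0.6 -0.7 -1.6] w 54.8
down hit=True 41.9 [ 464.9 -131.9   20.1] F [-0.3 -0.3  4.2] w 55.6
released 42.8 [ 464.  -131.6   19.4] F [-0.2 -0.1  0.3] w 84.1
end 45.4 [ 599.7 -204.6  319.6] F [ 0.2 -0.1 -0. ] w 84.0
```

View pics/wD.png

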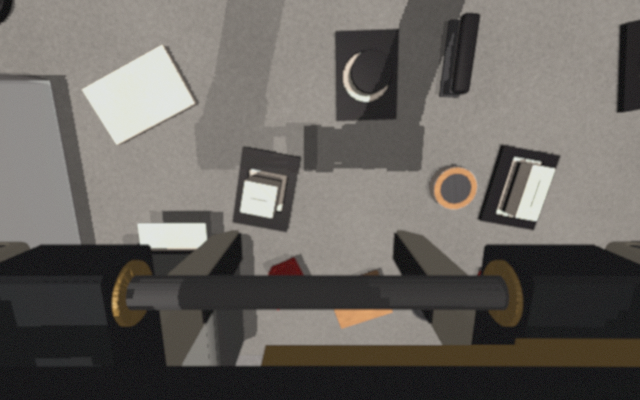

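View pics/p4b.png

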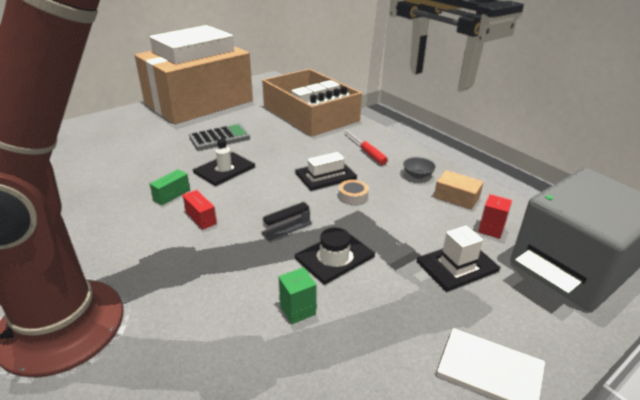

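View pics/p4.png

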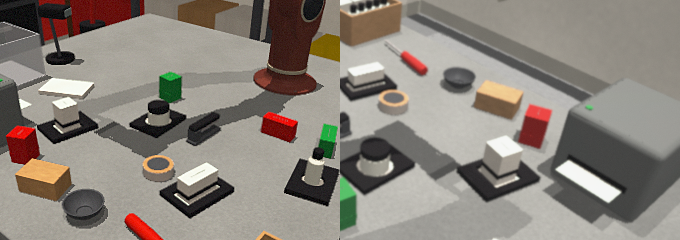

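Run:
```python
from h import *; import pickle
from m import top
from cell import camera,camera_info
i,im=pickle.load(open('D.pkl','rb'))
for n,s,z,lo,hi in (('sq',(260,198),74,205,None),('long',(536,190),50,212,None)):
    a,b,c=top(i,im,s,z,lo,hi); print(n,a[0].round(1),np.round(a[1],1),round(a[2],3))
a,b=camera('scene'),camera('side')
f=lambda im,x,y:cv2.resize(im[y-40:y+40,x-50:x+50,::-1],(380,290),interpolation=cv2.INTER_CUBIC)
cv2.imwrite('pics/fin.png',np.vstack([np.hstack([f(a,207,177),f(a,298,172)]),np.hstack([f(b,461,255),f(b,335,250)])]))
cv2.imwrite('pics/fin2.png',np.hstack([f(a,337,240),f(b,325,168)]))
```

```text
sq [ 635.4 -286.1] [43.8 43.5] 1.369
long [631.8 114.5] [77.1 31.6] -0.178
```

View pics/fin.png

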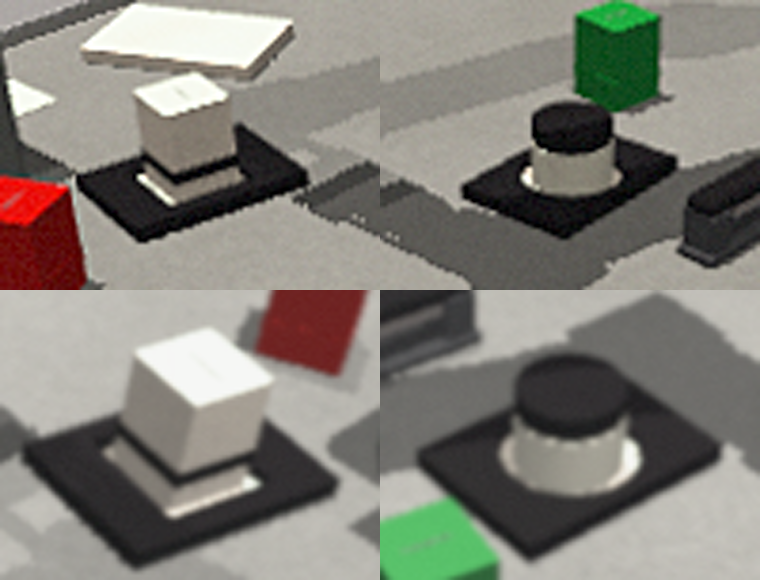

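View pics/fin2.png

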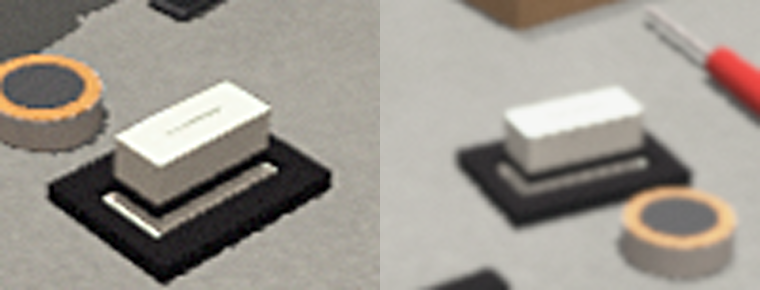

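```bash
python3 -c "
from cell import *
print(status.get_obs()['t']); r.job_done()"
```

```text
45.5667
the job is handed in; nothing more can be done
```

I put all four products into their matching trays and handed the job in at about 45.6 s of the 109 s allowed. `job_done` reports no verdict, so the result rests on my own checks.

- **Cartons:** in the last wrist view both top faces measured within about 2 mm of their tray centres (square carton (635.4, -286.1), long carton (631.8, 114.5)) and were turned to match their recesses.
- **Bottle and jar:** I checked these by eye only. In the enlarged scene and side crops both stand upright and about centred, with the pale recess floor visible around them.
- **Bystanders:** I never approached the tape roll, the stapler or the red and green look-alikes. In the pictures the tape roll and stapler look unmoved, though I did not measure them.
- **Release height:** the long carton was let go up to 2 mm above the recess floor because of a wrong offset in my script. I fixed that before the other three, which were lowered until contact was felt.
- **Measurement disagreements:** the scene and side cameras differed by 10 to 20 mm on the product tops when I picked points by eye. One cap measurement, thrown off by a shadow, was about 3 mm out. I used the wrist-camera positions instead, and their sizes matched the ones given.

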